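# Put the rinsed varnish cup on its drying peg

## Robot

A 6-joint arm with a two-finger parallel gripper is mounted at the origin on the work surface. World frame = base frame: x ahead of the robot, y to its left, z up, the work surface at z = 0. Lengths are in m, angles in rad, forces in N, time in s.
With the tool pointing down it reaches from about 0.35 to 0.975 m from the base axis. Payload 4.9 kg.
Tool frame: the origin (TCP) lies on the front face of the gripper's body, between the roots of the fingers; the fingertips stand ctrl.finger_overhang ahead of it and the grasp point (between the pads) lies 54 mm ahead of it (ctrl.finger_overhang is the distance from the TCP to the fingertips, in m); z points along the fingers, y is the line along which they close (so a half turn about z gives the same grasp; the last joint's range is limited). The gripper opens to 85 mm and grips with 20 to 120 N. Pads are 22 mm wide; open, the fingers measure 114 mm over their backs; the gripper's body (76 mm by 85 mm) begins 54 mm behind the grasp point. The pads swing forward as they close: fully open they stand 13 mm farther back than shut.
Start: joints at [-1.419, 0.053, 1.613, -0, 1.476, -0.119], TCP at [0.167, -0.602, 0.304] pointing down, gripper open.
Joint ranges: [-3.01, 3.01], [-1.01, 2.22], [0.06, 2.58], [-1.02, 4.17], [0.09, 2.62], [-3.14, 3.14]. Speed limits (rad/s): [2.57, 2.57, 3.14, 3.14, 3.14, 3.14].

## Interface

Orientations are given as a rotation vector (axis times angle).
In Python, from station import ctrl, vision gives the robot as it stands. The module is installed in compiled form; this text tells all that it offers.
- The arm moves only by the tool drive_tool, never from a script. Its argument "rows" is a list of rows, each a list of 2 entries, a list of its own where there are three numbers: the shift along the tool's x, y, z in m, then the turn about the tool's z in rad. A call has 1 to 10 rows; each row shifts and turns the commanded pose from where the row before left it, along the tool's axes as they then stand; what a row does not reach is not made up. A row lasts 1/10 s, in which the tool goes at most 50 mm and 8.59 degrees, less where a joint would pass 70% of its speed; a pose out of reach is approached as far as the arm can. A call with a gripper value outside its range is refused whole. "jaw" is the closure, from 0 (fully open) to 1 (shut), set as the call begins (left out, the last holds). The fingers move at their own pace and stop on an object; "grip_force" is the grip in N (left out, the last holds). Time passes only in rows, so rows that do not move let the fingers close. It gives the time, the measured TCP pose, the force, the opening and the grip force at its end, in the units of the state.
- ctrl.get_obs(): the state, without advancing time (a new reading comes with each control period).
- vision.get_image(name): name is "scene" or "top" or "wrist"; returns a dict with "image" (384x512x3 uint8, blue, green, red), "vertical_fov" (degrees; the focal length in pixels is half the picture's height over the tangent of half this angle, whatever the lens; pixels are square), "cx", "cy" (the principal point, pixels), "dist_coeffs" ([k1, k2, p1, p2, k3] as OpenCV has them; the pictures are not rectified), "R" (3x3) and "t" (3): a world point X has camera coordinates R X + t. Camera axes: x right, y down, z forward; pixel columns grow to the right and rows downward; lengths in m; the calibration is good to about 2 mm. A picture is of the moment at which its call begins. There is no depth.
- ctrl.finish_job(): hands the job in; it is judged then, once.
The state is a dict: "t": time; "q": joint angles; "dq": joint speeds; "effort": joint torques, N m; "tool_pos": TCP position; "tool_rot": TCP orientation; "contact_force": force on the tool from outside, world axes, zero at the start; "wrist_torque": the same for the moment, N m; "opening": finger opening in m; "grip_force": force on a finger pad.
Only numpy, scipy, OpenCV 4.12 (cv2) and the standard library are available. Lean on these libraries where they do the work, as an engineer would, in place of code of your own. Each camera call takes 0.05 s, during which the arm holds its last target. There are 200 camera calls.

## Task

Two rinsed steel varnish cups lie on their sides in the draining cradles. Take the deep cup and put it upside down over the tall drying peg so that its rim stands flat on the round foot of the peg; set it down rather than drop it. Leave the shallow cup lying where it is.

Things in the scene. Friction and masses are not known exactly. Their poses are not given: they have to be found in the camera images.
- deep_cup: Steel cup 60 mm across, 100 tall, wall 3, 150 g. Origin: centre of closed bottom's outer face; z axis: bottom to open mouth (rim at z=100). Starts lying, mouth within 35 deg of +x, 25 deg downhill, mid-length 71 mm above the table, in a fixed 2-rod cradle 50 mm wide, wholly below it; rod ends 15 mm high stop the rim, so lift straight up. Grip across the diameter, both sides free.
- shallow_cup: The shallow cup, to be left alone: same steel and 60 mm diameter, 55 mm tall, lying in an identical cradle. Origin and axes as for the deep cup, rim at z = 55 mm.
- tall_peg: Fixed pale wooden stand: round foot 110 mm in diameter, 12 mm thick, with one upright round peg at its centre, 16 mm in diameter, 75 mm high above the foot (rounded top 87 mm above the table). Origin: centre of the foot's underside on the table; z up; yaw has no meaning. The deep cup goes over it until its rim rests on the foot; it then clears the peg's top.
- short_peg: The short drying peg, not to be used: the same stand, but its peg is only 30 mm high above the foot. Origin and axes as for the tall peg.
Things that resemble listed ones, but are neither listed nor needed, are in the scene too. What is shaped like the deep_cup but blue is not meant. Leave any green look-alike of the tall_peg alone.

How it is judged:
By the outcome, as a careful person would: the job done as asked, in the order asked, and still so for the second after the job is handed in, with the robot touching nothing.
It also fails if it takes over 42 s, if anything falls off the work surface, if the arm or the gripper's body presses on something with over 40 N, if the wrist force passes 120 N, or if a joint passes its speed limit or range.

## Working session

There is one attempt and no reset: what is moved stays moved. The work goes in short steps, Python scripts to look and compute and a tool call to move; the robot and the scene stay as the last step left them, time stands still between calls to the robot, and variables do not carry over. Pictures are saved under pics/ and viewed, at most 10 in all, crops included, and the job is handed in when it is done.

Besides the shell and the picture viewer there is one more tool, called after "Call:" as name(argument=value, ...), one argument or row to a line, values as JSON. drive_tool: Moves the arm, as the interface text tells. Its arguments: {"type":"object","properties":{"rows":{"type":"array","items":{"type":"array"}},"jaw":{"type":"number"},"grip_force":{"type":"number"}},"required":["rows"]}

```bash
mkdir -p pics; cat > h.py <<'E'
import numpy as np, cv2
from station import ctrl, vision
from scipy.spatial.transform import Rotation as Ro
def load(n): return np.load(f'pics/{n}.npy',allow_pickle=True).item()
def grab(n,tag):
    d=vision.get_image(n); np.save(f'pics/{tag}.npy',d,allow_pickle=True); cv2.imwrite(f'pics/{tag}.png',d['image']); return d
def K(d):
    f=d['image'].shape[0]/2/np.tan(np.radians(d['vertical_fov'])/2)
    return np.array([[f,0,d['cx']],[0,f,d['cy']],[0,0,1.]])
def ray(d,uv):
    p=cv2.undistortPoints(np.array(uv,float).reshape(-1,1,2),K(d),np.array(d['dist_coeffs'],float)).reshape(-1,2)
    R=np.array(d['R']);v=np.c_[p,np.ones(len(p))]@R; return -R.T@np.array(d['t']),v
def plane(d,uv,z):
    c,v=ray(d,uv); return c+v*((z-c[2])/v[:,2])[:,None]
def proj(d,X):
    return cv2.projectPoints(np.array(X,float).reshape(-1,1,3),cv2.Rodrigues(np.array(d['R'],float))[0],np.array(d['t'],float),K(d),np.array(d['dist_coeffs'],float))[0].reshape(-1,2)
def tri(d1,p1,d2,p2):
    c1,v1=ray(d1,[p1]);c2,v2=ray(d2,[p2]);v1=v1[0];v2=v2[0]
    s=np.linalg.lstsq(np.c_[v1,-v2],c2-c1,rcond=None)[0]
    a=c1+s[0]*v1;b=c2+s[1]*v2; return (a+b)/2,np.linalg.norm(a-b)
E
python3 - <<'E'
from h import *
a=grab('scene','s0');b=grab('top','t0')
o=ctrl.get_obs();print(o['t'],o['tool_pos'],o['tool_rot'],ctrl.finger_overhang,o['opening'])
for d in(a,b):print(-np.array(d['R']).T@d['t'])
# side by side stacked at 400x300
cv2.imwrite('pics/both0.png',np.hstack([cv2.resize(x['image'],(400,300)) for x in(a,b)]))
E
```

```text
0.1 [ 0.16711768 -0.6018021   0.30280091] [-3.11102731e+00 -4.23820880e-01  2.24233046e-05] 0.0726 0.08539516073897852
[1.29155153 0.43387754 1.15907171]
[0.33400345 0.03622216 1.3790683 ]
```

View pics/t0.png

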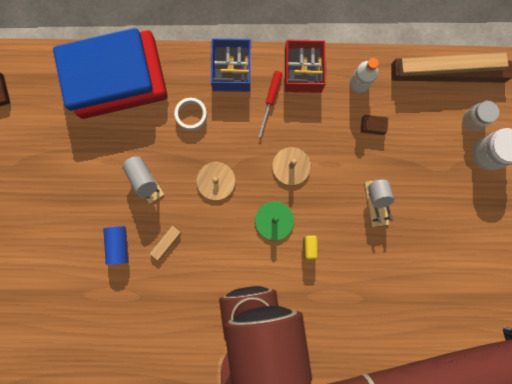

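View pics/s0.png

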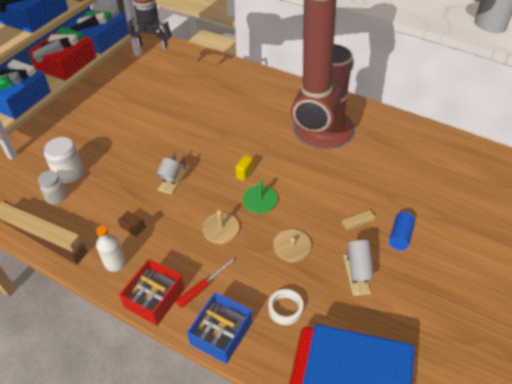

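Candidates for the deep cup are the grey cup at top (140,178)/scene (360,260), the blue cup at (116,245), which the task excludes, and the short grey cup at (380,193), which is the shallow one. Peg candidates are wooden (216,181) and (291,166), plus green (275,221), which the task also excludes. I'll enlarge the cup and both wooden pegs to confirm.

```bash
python3 - <<'E'
from h import *
a=load('s0')['image'];b=load('t0')['image']
def c(i,x,y,w,h):return cv2.resize(i[y:y+h,x:x+w],(400,300),interpolation=cv2.INTER_CUBIC)
cv2.imwrite('pics/c0.png',np.vstack([np.hstack([c(b,105,145,80,60),c(a,320,230,88,66)]),np.hstack([c(b,190,130,128,96),c(a,195,195,128,96)])]))
E
```

```text
(no output)
```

View pics/c0.png

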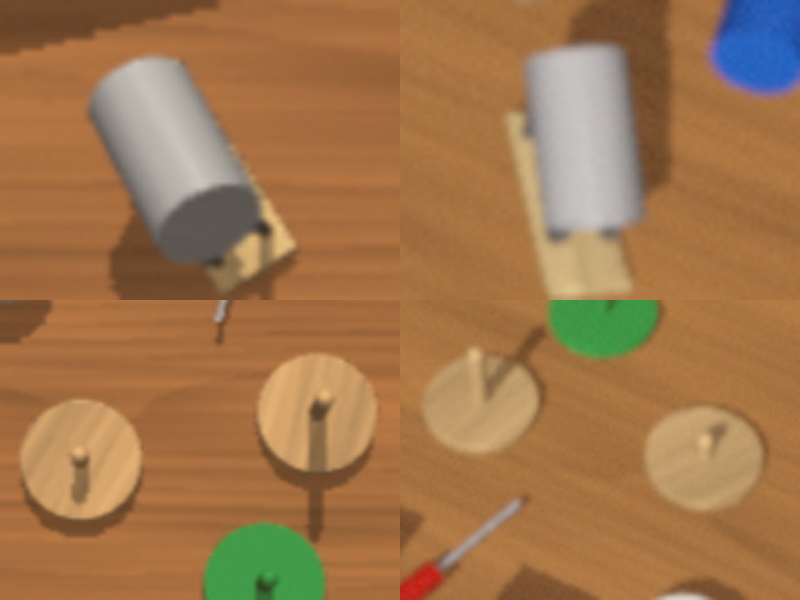

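The crops show the deep grey cup with its closed bottom facing the robot, at about top (147,190), and its mouth away and downhill. The wooden peg at top (291,166)/scene (220,228) is tall with a long shadow; the one at (216,181) is short. Next I'll measure the cup axis, taking the intersection of the two views' centre planes, and the peg.

```bash
python3 - <<'E'
from h import *
a=load('s0');b=load('t0')
def mask(d,box,f):
    x,y,w,h=box; hsv=cv2.cvtColor(d['image'],cv2.COLOR_BGR2HSV).astype(int)
    m=f(hsv).astype(np.uint8); mm=np.zeros_like(m); mm[y:y+h,x:x+w]=m[y:y+h,x:x+w]
    n,l,s,c=cv2.connectedComponentsWithStats(mm); k=1+np.argmax(s[1:,4]); return (l==k)
def centre(d,box):
    m=mask(d,box,lambda h:(h[...,1]<60)&(h[...,2]>60)); v,u=np.nonzero(m)
    P=np.c_[u,v].astype(float); c=P.mean(0); ax=np.linalg.svd(P-c,full_matrices=0)[2][0]
    if ax[1]>0: ax=-ax
    for it in range(3):
        n=np.array([-ax[1],ax[0]]); s=(P-c)@ax; w=(P-c)@n; L=s.max()-s.min()
        bins=np.arange(s.min()+.3*L,s.max()-.3*L,1.5)
        mid=[]; 
        for t in bins:
            k=abs(s-t)<1; mid.append(c+ax*t+n*(w[k].max()+w[k].min())/2)
        mid=np.array(mid); q=cv2.fitLine(mid.astype(np.float32),2,0,.01,.01).ravel(); nx=q[:2]*np.sign(q[:2]@ax); c=q[2:].astype(float); ax=nx.astype(float)
    s=(P-c)@ax; print('c',c,'ax',ax,'area',m.sum(),'s',s.min(),s.max(),'w',w.max()-w.min())
    return c,ax,s
R={}
for n,d,box in(('s',a,(335,232,45,60)),('t',b,(110,148,55,55))):
    c,ax,s=centre(d,box); o,v=ray(d,[c-15*ax,c+15*ax]); nn=np.cross(v[0],v[1]); R[n]=(o,nn/np.linalg.norm(nn))
dirn=np.cross(R['s'][1],R['t'][1]); dirn/=np.linalg.norm(dirn)
if dirn[0]<0: dirn=-dirn
A=np.array([R['s'][1],R['t'][1],[0,0,1]]); mid=np.linalg.solve(A,[R['s'][1]@R['s'][0],R['t'][1]@R['t'][0],.071])
az=np.arctan2(dirn[1],dirn[0]); print('dir',dirn,'tilt',np.degrees(np.arcsin(-dirn[2])),'az',np.degrees(az),'mid',mid)
ct=np.cos(np.radians(25));ideal=np.array([np.cos(az)*ct,np.sin(az)*ct,-np.sin(np.radians(25))])
for nm,s in(('bot',-.05),('mouth',.05),('grasp',-.036)):
    X=mid+s*ideal; print(nm,X,'top',proj(b,X),'scene',proj(a,X))
# feet
for nm,cs in(('tall',(291,166)),('short',(216,181))):
  for d,cc in((b,cs),(a,{'tall':(220,228),'short':(292,246)}[nm])):
    m=mask(d,(cc[0]-24,cc[1]-24,48,48),lambda h:(h[...,2]>140)&(h[...,0]>10)&(h[...,1]<150))
    cn=max(cv2.findContours(m.astype(np.uint8),0,1)[0],key=cv2.contourArea); P=plane(d,cv2.convexHull(cn).reshape(-1,2),.012)
    M=np.c_[2*P[:,:2],np.ones(len(P))]; q=np.linalg.lstsq(M,(P[:,:2]**2).sum(1),rcond=None)[0]
    print(nm,'circle',q[:2],'R',np.sqrt(q[2]+q[0]**2+q[1]**2))
print('tall tip',tri(b,(190+325*.32,130+97*.32),a,(195+75*.32,195+52*.32)),'short tip',tri(b,(190+79*.32,130+155*.32),a,(195+305*.32,195+138*.32)))
E
```

```text
c [360.11923218 261.00909424] ax [-0.17125255 -0.98522717] area 894 s -20.873932488042556 21.232906870764054 w 23.480971813201904
c [139.57089233 176.72058105] ax [-0.47041023 -0.88244784] area 840 s -20.97822003840338 21.434219546328677 w 21.616656064987183
dir [ 0.86902138  0.49462236 -0.01227073] tilt 0.7030785783128805 az 29.647306432292034 mid [1.12895901 0.67008226 0.071     ]
bot [1.089576   0.64766656 0.09213091] top [[ 31.80519381 -24.46228967]] scene [[404.81517378 529.37736129]]
mouth [1.16834201 0.69249795 0.04986909] top [[ 24.61136994 -41.89490458]] scene [[405.35194038 577.96763272]]
grasp [1.10060324 0.65394296 0.08621426] top [[ 30.76419585 -26.98353792]] scene [[404.96099286 536.36643277]]
tall circle [ 0.57404807 -0.08508384] R 0.05519498334017767
tall circle [ 0.57587254 -0.08467707] R 0.06173207527530651
short circle [0.52883688 0.12842242] R 0.055340878227947234
short circle [0.53151633 0.13134217] R 0.061022195580850355
tall tip (array([ 0.57318379, -0.08564075,  0.0814053 ]), np.float64(0.002622312841830435)) short tip (array([0.52701216, 0.12883726, 0.03352304]), np.float64(0.002969409158222285))
```

```bash
python3 - <<'E'
from h import *
from scipy.optimize import fsolve
a=load('s0');b=load('t0'); s25=np.sin(np.radians(25));c25=np.cos(np.radians(25))
res={}
for nm,d,c,ax,e in(('t',b,(139.57,176.72),(-.4704,-.8824),(-20.98,21.43)),('s',a,(360.12,261.01),(-.17125,-.98523),(-20.87,21.23))):
    c=np.array(c);ax=np.array(ax); o,v=ray(d,[c-15*ax,c+15*ax]); n=np.cross(*v); n/=np.linalg.norm(n)
    az=fsolve(lambda z:n@[np.cos(z[0])*c25,np.sin(z[0])*c25,-s25],.5)[0]
    D=np.array([np.cos(az)*c25,np.sin(az)*c25,-s25]);u=np.cross(D,[0,0,1]);u/=np.linalg.norm(u);w=np.cross(u,D)
    th=np.linspace(0,6.28,90);ring=.03*(np.cos(th)[:,None]*u+np.sin(th)[:,None]*w)
    m0=plane(d,[c],.071)[0]; h=np.array([D[0],D[1],0])/c25
    def ext(k):
        m=m0+h*k; s=(proj(d,np.r_[m-.05*D+ring,m+.05*D+ring])-c)@ax; return s.min(),s.max()
    k=fsolve(lambda k:sum(ext(k[0]))-sum(e),0)[0]
    m=m0+h*k
    print(nm,'az',np.degrees(az),'mid',m,'ext',ext(k),'meas',e,'bot',m-.05*D,'grasp14',m-.036*D)
E
```

```text
t az 32.81479716098815 mid [0.52815743 0.32934554 0.071     ] ext (np.float64(-21.40637226723044), np.float64(21.85637226723048)) meas (-20.98, 21.43) bot [0.49007316 0.30478799 0.09213091] grasp14 [0.50073676 0.3116641  0.08621426]
s az 36.49376812766271 mid [0.53073682 0.33214565 0.071     ] ext (np.float64(-19.71909036540113), np.float64(20.079090365401107)) meas (-20.87, 21.23) bot [0.4943068  0.30519499 0.09213091] grasp14 [0.5045072  0.31274117 0.08621426]
```

Call:
drive_tool(
  rows=[
    [[0,0,0],-0.0785],
    [[0,0,0],-0.0785],
    [[0,0,0],-0.0785],
    [[0,0,0],-0.0785],
    [[0.043,-0.014,0],0],
    [[0.043,-0.014,0],0],
    [[0.043,-0.014,0],0],
    [[0.043,-0.014,0],0],
    [[0.043,-0.014,0],0],
    [[0.043,-0.014,0],0],
  ],
  jaw=0,
  grip_force=20,
)

```text
t: 1.1
tool_pos: [0.3366, -0.388, 0.3034]
tool_rot: [-3.008, -0.905, 0.0]
contact_force: [0.2, 0.1, -0.2]
opening: 0.0851
grip_force: 0.0
```

Call:
drive_tool(
  rows=[
    [[0.033,-0.031,0],0],
    [[0.033,-0.031,0],0],
    [[0.033,-0.031,0],0],
    [[0.033,-0.031,0],0],
    [[0.033,-0.031,0],0],
    [[0.033,-0.031,0],0],
    [[0.033,-0.031,0],0],
    [[0.033,-0.031,0],0],
  ],
)

```text
t: 1.9
tool_pos: [0.419, -0.0353, 0.3037]
tool_rot: [3.008, 0.905, 0.0]
contact_force: [1.0, -1.2, 0.2]
opening: 0.0855
grip_force: 0.0
```

Call:
drive_tool(
  rows=[
    [[0.033,-0.031,0],0],
    [[0.033,-0.031,0],0],
    [[0.033,-0.031,0],0],
    [[0.033,-0.031,0],0],
    [[0.033,-0.031,0],0],
    [[0.033,-0.031,0],0],
    [[0.033,-0.031,0.02],0],
    [[0,0,0.03],0],
    [[0,0,0],0],
  ],
)

```text
t: 2.8
tool_pos: [0.4894, 0.2714, 0.2482]
tool_rot: [3.006, 0.908, -0.016]
contact_force: [-0.5, -1.0, -0.7]
opening: 0.0852
grip_force: 0.0
```

```bash
python3 - <<'E'
from h import *
w=grab('wrist','w1'); o=ctrl.get_obs(); print(o['tool_pos'],o['tool_rot'],o['q'])
P=np.array(o['tool_pos']);R=Ro.from_rotvec(o['tool_rot']).as_matrix()
m=np.array([.529,.330,.071]);az=np.radians(33.5);c=np.cos(np.radians(25));D=np.array([np.cos(az)*c,np.sin(az)*c,-.4226])
g=m-.036*D; print('g',g,'tool delta',R.T@(g-P))
im=w['image'].copy()
for s in(-.05,-.036,.05):
    p=proj(w,m+s*D)[0]; print(s,p); cv2.circle(im,tuple(int(x) for x in p),4,(0,0,255),1)
cv2.imwrite('pics/w1v.png',im)
E
```

```text
[0.4904246  0.27102129 0.25083366] [ 3.00720061  0.90668487 -0.0103376 ] [ 3.72096700e-01 -5.92279040e-02  1.81445237e+00 -1.41848989e-04
  1.39298253e+00  1.35724537e+00]
g [0.50179274 0.31199191 0.0862136 ] tool delta [ 0.03318889 -0.02765039  0.16444313]
-0.05 [220.18891079 171.78925585]
-0.036 [220.48358029 154.87406632]
0.05 [222.50354918  58.05752916]
```

View pics/w1v.png

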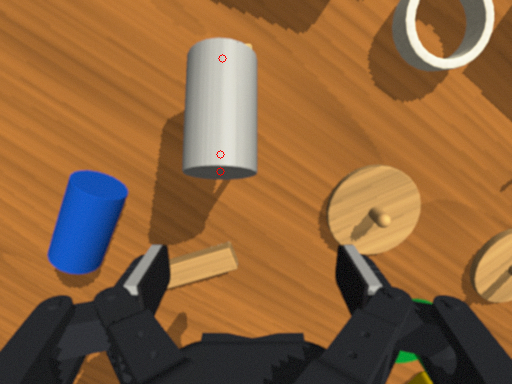

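The wrist view shows the deep cup upright in the frame at (187–257, 38–178). The predicted axis points lie on its centreline and the bottom face is at (221,172), so the measurement holds. I'll move in and grip near the closed bottom so the cup can swing mouth-down.

Call:
drive_tool(
  rows=[
    [[0.017,-0.014,0.02],0],
    [[0.016,-0.014,0.02],0],
    [[0,0,0.02],0],
    [[0,0,0.02],0],
    [[0,0,0.015],0],
    [[0,0,0.01],0],
    [[0,0,0.005],0],
    [[0,0,0],0],
    [[0,0,0],0],
  ],
)

```text
t: 3.75
tool_pos: [0.5046, 0.3129, 0.1449]
tool_rot: [-3.008, -0.905, -0.002]
contact_force: [-0.2, 0.0, 0.1]
opening: 0.0856
grip_force: 0.0
```

Call:
drive_tool(
  rows=[
    [[0,0,0],0],
    [[0,0,0],0],
    [[0,0,0],0],
    [[0,0,0],0],
    [[0,0,0],0],
    [[0,0,0],0],
    [[0,0,0],0],
    [[0,0,0],0],
    [[0,0,0],0],
    [[0,0,0],0],
  ],
  jaw=1,
  grip_force=20,
)

```text
t: 4.75
tool_pos: [0.5044, 0.3133, 0.1451]
tool_rot: [-3.008, -0.906, -0.002]
contact_force: [-2.5, 0.8, 5.0]
opening: 0.0605
grip_force: 21.8
```

Call:
drive_tool(
  rows=[
    [[0,0,-0.01],0],
    [[0,0,-0.015],0],
    [[0,0,-0.02],0],
    [[0,0,-0.02],0],
    [[0,0,-0.02],0],
    [[0,0,-0.02],0],
    [[0,0,-0.02],0],
    [[0,0,-0.01],0],
    [[0,0,0],0],
    [[0,0,0],0],
  ],
)

```text
t: 5.75
tool_pos: [0.5038, 0.3126, 0.2784]
tool_rot: [3.008, 0.905, -0.001]
contact_force: [-0.0, 0.4, -1.2]
opening: 0.0603
grip_force: 22.2
```

```bash
python3 - <<'E'
from h import *
w=grab('wrist','w2');a=grab('scene','s2'); o=ctrl.get_obs(); print(o['t'],o['tool_pos'],o['opening'],o['grip_force'])
cv2.imwrite('pics/v2.png',np.hstack([cv2.resize(w['image'],(400,300)),cv2.resize(a['image'][150:300,270:470],(400,300))]))
E
```

```text
5.85 [0.50347066 0.31251475 0.27726114] 0.060677593283237734 22.2436960414052
```

View pics/v2.png

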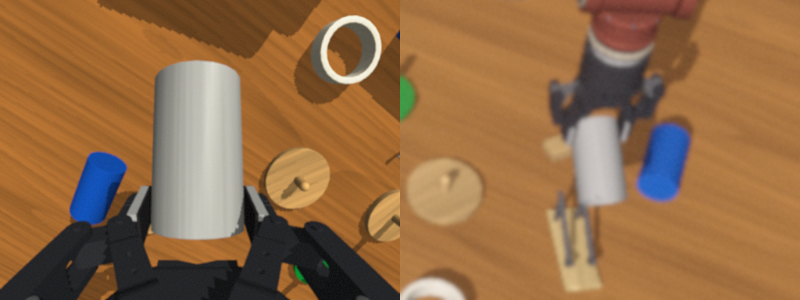

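The cup is held, with its closed bottom between the pads, but it still sits at about 25° and hasn't swung down. The peg can tip it: bring the mouth over the peg from behind, then push forward so the peg bears on the lower rim and rotates the cup in the pads until it is mouth-down over the peg.

Call:
drive_tool(
  rows=[
    [[-0.013,0.018,0],0],
    [[-0.023,0.031,0],0],
    [[-0.029,0.039,0],0],
    [[-0.029,0.039,0],0],
    [[-0.029,0.039,0],0],
    [[-0.029,0.039,0],0],
    [[-0.029,0.039,0],0],
    [[-0.029,0.039,0],0],
    [[-0.029,0.039,0],0],
    [[-0.023,0.031,0],0],
  ],
)

```text
t: 6.85
tool_pos: [0.4795, -0.1285, 0.2777]
tool_rot: [-3.008, -0.903, 0.002]
contact_force: [0.8, 0.1, -0.8]
opening: 0.06
grip_force: 22.3
```

Call:
drive_tool(
  rows=[
    [[-0.013,0.018,0.01],0],
    [[0,0,0.02],0],
    [[0,0,0.02],0],
    [[0,0,0.02],0],
    [[0,0,0.015],0],
    [[0,0,0.005],0],
    [[0,0,0],0],
    [[0,0,0],0],
  ],
)

```text
t: 7.65
tool_pos: [0.48, -0.1485, 0.1897]
tool_rot: [3.007, 0.906, 0.001]
contact_force: [-0.3, 0.9, -1.7]
opening: 0.0602
grip_force: 22.3
```

```bash
cat > st.py <<'E'
from h import *
import sys
t=sys.argv[1]
w=grab('wrist','w'+t);a=grab('scene','s'+t);b=grab('top','t'+t); o=ctrl.get_obs(); print(o['t'],o['tool_pos'],o['opening'],o['grip_force'],o['contact_force'])
P=np.array(o['tool_pos']);R=Ro.from_rotvec(o['tool_rot']).as_matrix(); print('peg axis in tool',R.T@(np.array([.5745,-.085,.087])-P)-[0,0,.054])
cv2.imwrite(f'pics/v{t}.png',np.hstack([cv2.resize(w['image'],(400,300)),cv2.resize(a['image'][120:270,130:330],(400,300))]))
E
python3 st.py 3
```

```text
7.8 [ 0.48020223 -0.14858333  0.19016918] 0.06031458874912592 22.343566194176674 [ 0.08539433  0.05063772 -1.45795902]
peg axis in tool [ 0.11360728 -0.00114207  0.0492999 ]
```

View pics/v3.png

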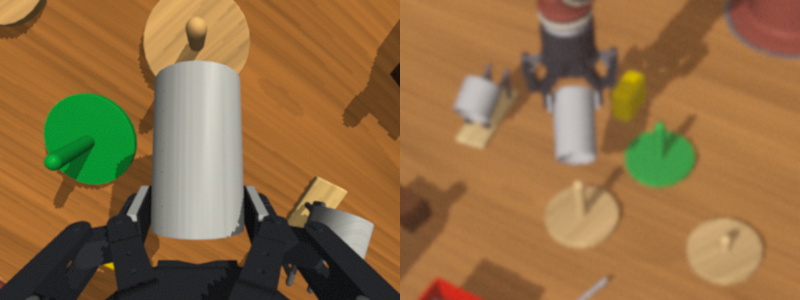

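Wrist view: the peg tip at (197,28) lines up with the cup centre at (198,150). In the scene view the mouth is just behind the peg, still about 25° down. I'll lower a little and push slowly.

Call:
drive_tool(
  rows=[
    [[0.009,0,0.003],0],
    [[0.009,0,0.003],0],
    [[0.009,0,0.003],0],
    [[0.009,0,0.003],0],
    [[0.006,0,0],0],
    [[0.006,0,0],0],
    [[0.006,0,0],0],
    [[0.006,0,0],0],
    [[0.006,0,0],0],
    [[0.006,0,0],0],
  ],
)

```text
t: 8.8
tool_pos: [0.5398, -0.1088, 0.1772]
tool_rot: [3.008, 0.905, -0.002]
contact_force: [-3.3, -1.5, 0.6]
opening: 0.0605
grip_force: 22.3
```

```bash
python3 st.py 4
```

```text
8.95 [ 0.53978466 -0.10834121  0.17653424] 0.06030762146787488 22.449745405465364 [-0.46100868 -1.45908484 -1.68139262]
peg axis in tool [ 0.04183748 -0.00026964  0.03553156]
```

View pics/v4.png

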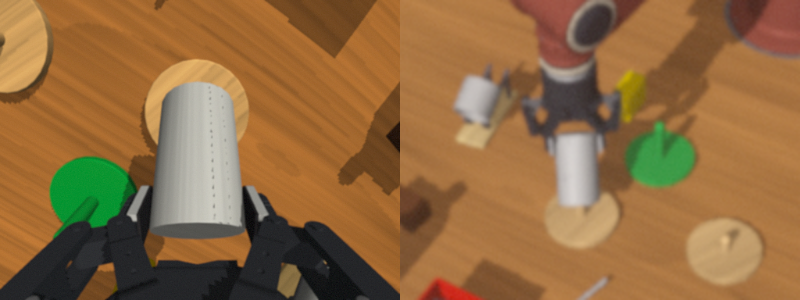

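The cup is tipping as planned: its tilt has increased, the peg is inside the mouth, and the contact force is about 3 N. I'll keep pushing.

Call:
drive_tool(
  rows=[
    [[0.006,0,0],0],
    [[0.006,0,0],0],
    [[0.006,0,0],0],
    [[0.006,0,0],0],
    [[0.006,0,0],0],
    [[0.006,0,0],0],
    [[0.006,0,0],0],
    [[0.006,0,0],0],
    [[0.005,0,0],0],
    [[0.004,0,0],0],
  ],
)

```text
t: 9.95
tool_pos: [0.5871, -0.0768, 0.1762]
tool_rot: [-3.008, -0.906, 0.002]
contact_force: [-1.7, -2.0, -3.3]
opening: 0.0602
grip_force: 22.4
```

```bash
python3 st.py 5
```

```text
10.1 [ 0.58696054 -0.07691169  0.17636736] 0.06020104199607495 22.397198360413313 [-1.01248365 -1.35456836 -2.41014002]
peg axis in tool [-1.48037355e-02 -6.10348528e-05  3.53759316e-02]
```

View pics/v5.png

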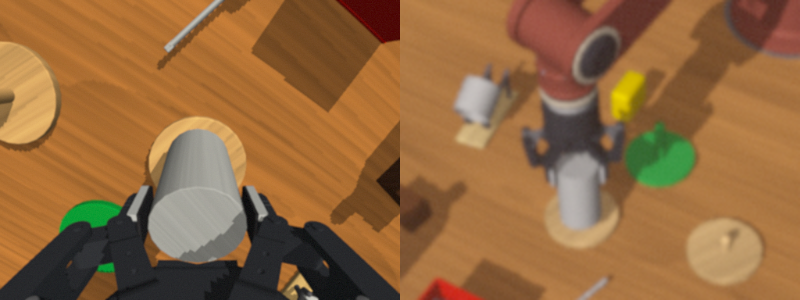

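The cup is now about 87° and over the peg. A last small nudge, then centre and lower.

Call:
drive_tool(
  rows=[
    [[0.002,0,0],0],
    [[0.002,0,0],0],
    [[0,0,0],0],
    [[-0.006,0,0.004],0],
    [[-0.007,0,0.006],0],
    [[-0.006,0,0.005],0],
    [[0,0,0.004],0],
    [[0,0,0.002],0],
    [[0,0,0],0],
    [[0,0,0],0],
  ],
)

```text
t: 11.1
tool_pos: [0.5755, -0.085, 0.1578]
tool_rot: [-3.008, -0.904, -0.004]
contact_force: [-1.0, 3.4, 6.1]
opening: 0.0605
grip_force: 23.1
```

Call:
drive_tool(
  rows=[
    [[0,0,0.001],0],
    [[0,0,0.001],0],
    [[0,0,0.001],0],
    [[0,0,0],0],
  ],
)

```text
t: 11.5
tool_pos: [0.5769, -0.0846, 0.1571]
tool_rot: [-3.008, -0.904, -0.01]
contact_force: [-1.7, 5.6, 12.7]
opening: 0.0605
grip_force: 23.9
```

```bash
python3 st.py 6; python3 - <<'E'
from h import *
a=load('s6');w=load('w6')
# predicted seated cup, for drawing checks: rim ring at z=.012 and bottom ring at z=.112 around the peg axis
th=np.linspace(0,6.28,60);im=a['image'].copy();iw=w['image'].copy()
for z in(.012,.112):
    X=np.c_[.5745+.03*np.cos(th),-.085+.03*np.sin(th),0*th+z]
    print(z,proj(a,X).min(0),proj(a,X).max(0))
    for d,i in((a,im),(w,iw)):
        for p in proj(d,X): 
            if (p>0).all() and p[0]<512 and p[1]<384: i[int(round(p[1])),int(round(p[0]))]=(0,0,255)
cv2.imwrite('pics/v6.png',np.hstack([cv2.resize(iw,(400,300)),cv2.resize(im[180:255,170:270],(400,300))]))
E
```

```text
11.65 [ 0.57692313 -0.08453325  0.15714953] 0.060312269591332256 23.893985655158758 [-0.87414371  5.39490945 13.37928311]
peg axis in tool [-0.00272422 -0.00102926  0.01613248]
0.012 [209.81035428 218.81131321] [230.01383678 234.87190244]
0.112 [207.17821792 197.0310171 ] [228.50808717 213.37634353]
```

View pics/v6.png

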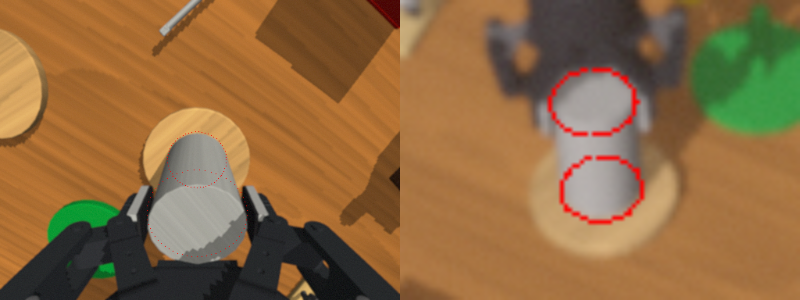

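In both views the cup outline matches the predicted seated rings: rim on the foot at z=0.012 and bottom at z=0.112. I'll press slightly to flatten the rim, relax, then release.

Call:
drive_tool(
  rows=[
    [[0,0,0.001],0],
    [[0,0,0.001],0],
    [[0,0,0.001],0],
    [[0,0,0],0],
    [[0,0,0],0],
  ],
)

```text
t: 12.15
tool_pos: [0.5784, -0.0842, 0.1564]
tool_rot: [-3.008, -0.904, -0.017]
contact_force: [-0.8, 8.5, 19.2]
opening: 0.0603
grip_force: 24.9
```

Call:
drive_tool(
  rows=[
    [[0,0,-0.001],0],
    [[0,0,-0.001],0],
    [[0,0,-0.001],0],
    [[0,0,-0.001],0],
    [[0,0,0],0],
  ],
)

```text
t: 12.65
tool_pos: [0.5767, -0.085, 0.1571]
tool_rot: [3.008, 0.905, 0.01]
contact_force: [1.2, 3.5, 8.6]
opening: 0.06
grip_force: 23.9
```

Call:
drive_tool(
  rows=[
    [[0,0,-0.001],0],
    [[0,0,-0.001],0],
    [[0,0,0],0],
    [[0,0,0],0],
  ],
)

```text
t: 13.05
tool_pos: [0.5758, -0.0855, 0.1574]
tool_rot: [3.007, 0.905, 0.006]
contact_force: [1.2, 2.4, 5.2]
opening: 0.0604
grip_force: 23.7
```

Call:
drive_tool(
  rows=[
    [[0,0,0],0],
    [[0,0,0],0],
    [[0,0,0],0],
    [[0,0,0],0],
    [[0,0,0],0],
    [[0,0,0],0],
    [[0,0,0],0],
    [[0,0,0],0],
  ],
  jaw=0,
)

```text
t: 13.85
tool_pos: [0.5746, -0.0854, 0.1559]
tool_rot: [-3.008, -0.905, 0.0]
contact_force: [-0.7, -0.5, 0.5]
opening: 0.0855
grip_force: 0.0
```

Call:
drive_tool(
  rows=[
    [[0,0,-0.005],0],
    [[0,0,-0.01],0],
    [[0,0,-0.02],0],
    [[0,0,-0.02],0],
    [[0,0,-0.03],0],
    [[0,0,-0.03],0],
    [[0,0,-0.03],0],
    [[-0.03,0,-0.01],0],
    [[-0.04,0,0],0],
    [[-0.03,0,0],0],
  ],
)

```text
t: 14.85
tool_pos: [0.4903, -0.1413, 0.3129]
tool_rot: [3.006, 0.906, 0.003]
contact_force: [0.5, -0.6, -1.2]
opening: 0.0854
grip_force: 0.0
```

```bash
python3 st.py 7; python3 - <<'E'
from h import *
a=load('s7');w=load('w7');b=load('t7')
cv2.imwrite('pics/v7.png',np.vstack([np.hstack([cv2.resize(w['image'],(400,300)),cv2.resize(a['image'][180:255,170:270],(400,300))]),np.hstack([cv2.resize(a['image'],(400,300)),cv2.resize(b['image'],(400,300))])]))
E
```

```text
15.0 [ 0.49054699 -0.14129832  0.31221038] 0.08554034535214171 0.0 [-0.29813402  0.30545646  0.3001215 ]
peg axis in tool [ 0.10076222 -0.00121751  0.17135043]
```

View pics/v7.png

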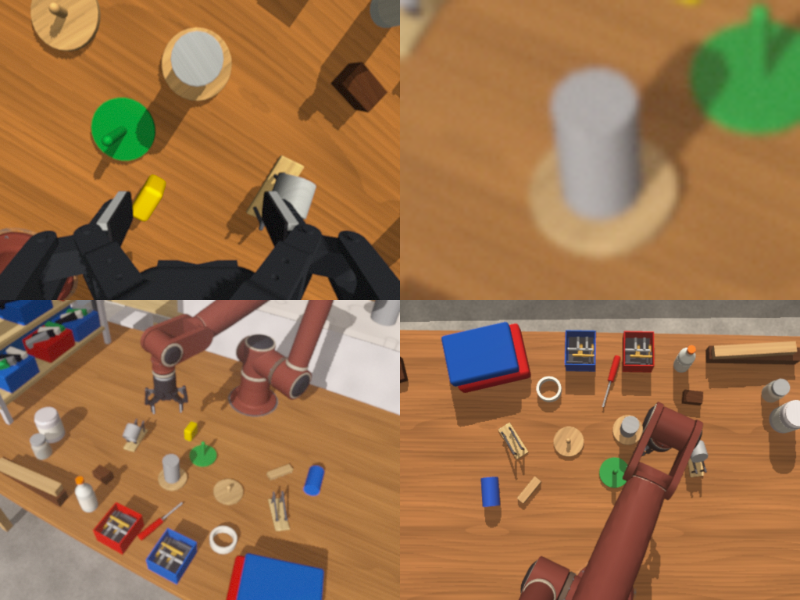

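The deep cup stands flat and upside down over the tall peg, and the shallow cup is still in its cradle. The arm is clear, so I'm handing in.

```bash
python3 -c "
from station import ctrl
print(ctrl.finish_job())"
```

```text
the job is handed in; nothing more can be done
None
```

The deep cup stands upside down over the tall peg with its rim flat on the foot, the shallow cup was left lying in its cradle, and I handed the job in at about 15 s; the system returned no verdict.

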